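# Let down the gluing press

### The job

The platen of the green bench press still hangs on its ratchet above a freshly glued panel. Throw the red-knobbed pawl lever gently over to its release side, wind the crank back up just enough to take the load off so that the pawl springs clear of the ratchet wheel, then ease the crank down until the platen rests on the panel with its own weight, and let go with the lever left thrown over. Never let the platen drop, do not crank it down hard onto the panel, and leave the other things on the table where they are.

Things in the scene. Friction and masses are not known exactly. Their poses are not given: they have to be found in the camera images.
- press: Green cast-iron rack press, fixed. Origin on the table under the crank shaft; x to its far side, y from the crank end towards the platen, z up. In this frame (mm): bed x -95..155, y -65..215, 30 high; column x -30..60, y -30..30; head x -35..65, y -30..150, z 135..205; cheek plate x -9..69, y -30..-36 up to z 240. Ram x 27..53, y 102..128, up to z 290.
- press_shaft (a point): Point on the shaft axis (parallel to the press's y) in the mid plane of the ratchet wheel: press frame x 0, y -41, z 170 mm. The steel wheel, 11 mm thick (y -36..-47) and 80 mm across, has 12 teeth, one per 0.524 rad; the pawl drops in at its top. The crank arm turns with it at y -86..-94, 22 mm wide.
- crank (a joint): Turn of crank and ratchet wheel, rad. Positive, about the press's +y (the wheel's top moves to +x), lowers the platen 25 mm per rad; negative winds it up, to -0.45 at most. At 0 the arm leans 30 degrees from upright to -x. At the start the ratchet holds it near 0. It drives the platen both ways: pushing on after landing presses 3.4 times as hard on the panel.
- crank_grip (a point): Middle of the black crank grip, 85 mm from the shaft axis: a sleeve 25 mm across, along the press's y at y -102..-174 mm, spinning freely on its pin. Pinch it from above across x. With the pawl out the hanging platen pulls it in the lowering direction with 4 to 8 N, and it runs down if let go; the pull fades to nothing as the platen lands. Jammed pawl: no pull on the hand.
- lever: Dark pawl lever, 6 mm thick (press y -59..-65), origin on its pin's axis at press x 46, z 220 mm, turning about y. It leans 25 degrees to -x while it springs the pawl in; thrown 50 degrees over to +x, against a fixed stop, it releases. It takes about 2.5 N at the ball, stays where it is left, and must not be pushed harder than 30 N.
- lever_knob (a point): Centre of the lever's red ball, 22 mm across, 68 mm from the pin: in the press frame x 17, y -62, z 282 mm before, and x 75, z 282 mm when fully thrown. Nothing stands beside it above z 260.
- pawl_nose (a point): Round nose (5 mm) of the steel pawl, on the lever's pin and sprung to the lever: 33 to 35 mm from point press_shaft while in a tooth, about 50 mm when clear. The thrown lever only pulls at it: it stays jammed while the wheel bears on it and springs out once the crank is wound back (negative) 0.1 to 0.14 rad. Prised out under load, it lets the platen drop.
- platen: Steel platen 180 x 150 x 12 mm on the ram, 2 to 2.8 kg; origin mid underside (press x 40, y 115), at the start about 99 mm above the table; moves only up and down. Below it the glued panel on felt (gives 1 mm under the platen's weight) and packing boards: its top lies 55 to 82 mm above the table, untracked, so feel for the landing. Limits: 0.07 m/s (a fall of 1 mm), 50 N on the panel.
- glue_jar: glue jar, 60 mm across, 85 mm tall, red cap, in front of the press; origin at the middle of its underside; leave it alone
- brayer: hand roller with a wooden handle, about 200 mm long, lying in front of the press; origin at the middle of its underside; leave it alone
- tin: empty aluminium cup, 72 mm across, 100 mm tall, in front of the press; origin at the middle of its underside; leave it alone
- sharpener: black electric pencil sharpener, 160 x 95 x 100 mm; origin at the middle of its underside; leave it alone
- brush_pot: white pot of brushes, 140 mm across, 200 mm tall with the brushes; origin at the middle of its underside; leave it alone
- panel_pile: pile of small panels, 150 x 120 x 32 mm; origin at the middle of its underside; leave it alone

How it is judged:
By the outcome, as a careful person would: the job done as asked, in the order asked, and still so for the second after the job is handed in, with the robot touching nothing.
It also fails if it takes over 67 s, if anything falls off the work surface, if the arm or the gripper's body presses on something with over 40 N, if the wrist force passes 120 N, or if a joint passes its speed limit or range.

### The arm

A 7-joint arm with a two-finger parallel gripper is mounted at the origin on the work surface. World frame = base frame: x ahead of the robot, y to its left, z up, the work surface at z = 0. Lengths are in m, angles in rad, forces in N, time in s.
With the tool pointing down it reaches from about 0.4 to 0.85 m from the base axis. Payload 4.5 kg.
Tool frame: the origin (TCP) lies between the finger pads; the fingertips stand 11 mm ahead of it and the grasp point (between the pads) lies 8 mm behind it; z points along the fingers, y is the line along which they close (so a half turn about z gives the same grasp; the last joint's range is limited). The gripper opens to 85 mm and grips with 20 to 120 N. Pads are 22 mm wide; open, the fingers measure 114 mm over their backs; the gripper's body (76 mm by 85 mm) begins 54 mm behind the grasp point. The pads swing forward as they close: fully open they stand 13 mm farther back than shut.
Start: joints at [1.264, 0.689, -0.195, 1.565, 0.157, 0.902, -0.215], TCP at [0.209, -0.589, 0.242] pointing down, gripper open.
Joint ranges: [-3.01, 3.01], [-0.46, 2.08], [-1.47, 1.51], [0.13, 2.56], [-1, 4.14], [0.04, 2.09], [-2.66, 2.66]. Speed limits (rad/s): [2.57, 2.57, 3.14, 3.14, 3.14, 3.14, 3.14].

### API

Orientations are given as a unit quaternion [w, x, y, z].
In Python, from station import r gives the robot as it stands. The module is installed in compiled form; this text tells all that it offers.
- The arm moves only by the tool drive_tool, never from a script. Its argument "steps" is a list of rows, each an object with "translation": the shift along the tool's x, y, z in cm, a list of three; "twist": the turn, a rotation vector about the tool's x, y, z in degrees, a list of three; "jaw": the finger opening in cm, from 0 to 8.54. In form: [{"translation": [dx, dy, dz], "twist": [ax, ay, az], "jaw": jaw}, ...]. A call has 1 to 12 rows; each row shifts and turns the commanded pose from where the row before left it, along the tool's axes as they then stand; what a row does not reach is not made up. A row lasts 1/8 s, in which the tool goes at most 62.5 mm and 10.7 degrees, less where a joint would pass 70% of its speed; a pose out of reach is approached as far as the arm can. A call with a gripper value outside its range is refused whole. The fingers move at their own pace and stop on an object; "grip_force" is the grip in N (left out, the last holds). Time passes only in rows, so rows that do not move let the fingers close. It gives the time, the measured TCP pose, the force, the opening and the grip force at its end, in the units of the state.
- r.read_state(): the state, without advancing time (a new reading comes with each control period).
- r.get_image(name): name is "scene" or "top" or "wrist"; returns the picture (420x560x3 uint8, red, green, blue); there is no depth.
- r.camera_model(name): a dict with "K" (3x3 intrinsics, pixels), "R" (3x3) and "t" (3): a world point X has camera coordinates R X + t; the wrist camera has in their place "T_tool_cam" (4x4, takes a point from camera to tool coordinates, whose origin is the TCP and whose axes are the flange's). Camera axes: x right, y down, z forward; pixel columns grow to the right and rows downward; lengths in m; the calibration is good to about 2 mm. A picture is of the moment at which its call begins: read the wrist's pose just before it. camera_model takes no time and is no camera call.
- r.job_done(): hands the job in; it is judged then, once.
The state is a dict: "time_s": time; "joints": joint angles; "joint_vel": joint speeds; "joint_efforts": joint torques, N m; "tool_pos": TCP position; "eef_rot": TCP orientation; "wrist_force": force on the tool from outside, world axes, zero at the start; "wrist_torque": the same for the moment, N m; "width": opening from 0.0 (shut) to 1.0 (fully open); "finger_force": force on a finger pad.
Only numpy, scipy, OpenCV 4.12 (cv2) and the standard library are available. Lean on these libraries where they do the work, as an engineer would, in place of code of your own. Each camera call takes 0.05 s, during which the arm holds its last target. There are 200 camera calls.

## Working session

There is one attempt and no reset: what is moved stays moved. The work goes in short steps, Python scripts to look and compute and a tool call to move; the robot and the scene stay as the last step left them, time stands still between calls to the robot, and variables do not carry over. Pictures are saved under pics/ and viewed, at most 10 in all, crops included, and the job is handed in when it is done.

Besides the shell and the picture viewer there is one more tool, called after ">>>" as name(argument=value, ...), one argument or row to a line, values as JSON. drive_tool: Moves the arm, as the interface text tells. Its arguments: {"type":"object","properties":{"steps":{"type":"array","items":{"type":"object","properties":{"translation":{"type":"array","items":{"type":"number"}},"twist":{"type":"array","items":{"type":"number"}},"jaw":{"type":"number"}}}},"grip_force":{"type":"number"}},"required":["steps"]}

```bash
mkdir -p pics; python3 - <<'E'
from station import r
import cv2,numpy as np
for n in ("scene","top"):
    cv2.imwrite(f"pics/{n}0.png",r.get_image(n)[:,:,::-1])
    m=r.camera_model(n);print(n,np.round(m["K"],1).tolist(),np.round(m["R"],4).tolist(),np.round(m["t"],4).tolist())
print(r.camera_model("wrist"));s=r.read_state();print(s)
E
```

```text
scene [[402.5, 0.0, 280.3], [0.0, 402.5, 213.2], [0.0, 0.0, 1.0]] [[-0.9999, -0.0142, -0.0044], [-0.0078, 0.7537, -0.6572], [0.0127, -0.657, -0.7537]] [0.4969, 0.1138, 1.2835]
top [[434.5, 0.0, 269.7], [0.0, 434.5, 206.4], [0.0, 0.0, 1.0]] [[0.0144, -0.9999, 0.0074], [-0.9816, -0.0155, -0.1901], [0.1902, -0.0045, -0.9817]] [-0.0046, 0.503, 1.1644]
{'K': array([[361.36039793,   0.        , 280.08819001],
       [  0.        , 361.36039793, 202.78351441],
       [  0.        ,   0.        ,   1.        ]]), 'T_tool_cam': array([[ 1.83544819e-04, -9.59235425e-01, -2.82608147e-01,
         7.04669065e-02],
       [ 9.99999942e-01,  2.57306522e-04, -2.23888530e-04,
         7.89055377e-04],
       [ 2.87478729e-04, -2.82608090e-01,  9.59235417e-01,
        -1.31469616e-01],
       [ 0.00000000e+00,  0.00000000e+00,  0.00000000e+00,
         1.00000000e+00]])}
{'time_s': 0.1, 'joints': array([ 1.26380701,  0.68989474, -0.19451802,  1.56625061,  0.15725826,
        0.90246439, -0.21511139]), 'joint_vel': array([-1.27826403e-03, -1.65464936e-03,  6.05983504e-05, -1.90091497e-03,
       -7.89936367e-04, -4.65810454e-04,  1.44613382e-03]), 'joint_efforts': array([-3.05287489e-03, -5.40601516e+01, -1.27133947e+00, -1.58984149e+01,
        9.35252756e-03,  4.45951257e-03,  2.67182406e-05]), 'tool_pos': array([ 0.20867691, -0.5885398 ,  0.24156468]), 'eef_rot': array([-7.95827284e-04,  9.85514309e-01,  1.69590335e-01, -1.79686708e-04]), 'wrist_force': array([-0.06485367, -0.06357859,  0.27135942]), 'wrist_torque': array([-0.05564211,  0.00158743,  0.00468193]), 'finger_force': 0.0, 'width': 1.000361829762966}
```

View pics/scene0.png

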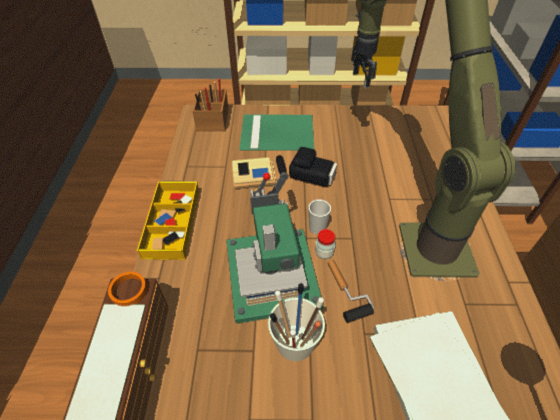

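View pics/top0.png

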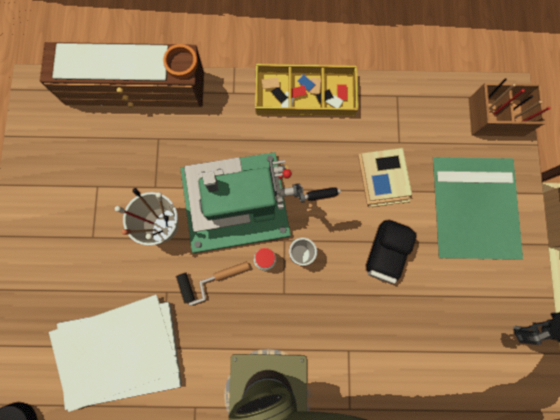

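The press stands around top-view (235,200), with the crank grip at (322,194) and the red knob at (287,173). Its y axis points left in the top picture. I'll enlarge both views.

```bash
python3 - <<'E'
import cv2
a=cv2.imread("pics/top0.png")[140:260,170:350];b=cv2.imread("pics/scene0.png")[140:320,220:345]
cv2.imwrite("pics/topc.png",cv2.resize(a,None,fx=4.4,fy=4.4,interpolation=cv2.INTER_CUBIC))
cv2.imwrite("pics/scenec.png",cv2.resize(b[:110],None,fx=5,fy=5,interpolation=cv2.INTER_CUBIC))
E
```

```text
(no output)
```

View pics/topc.png

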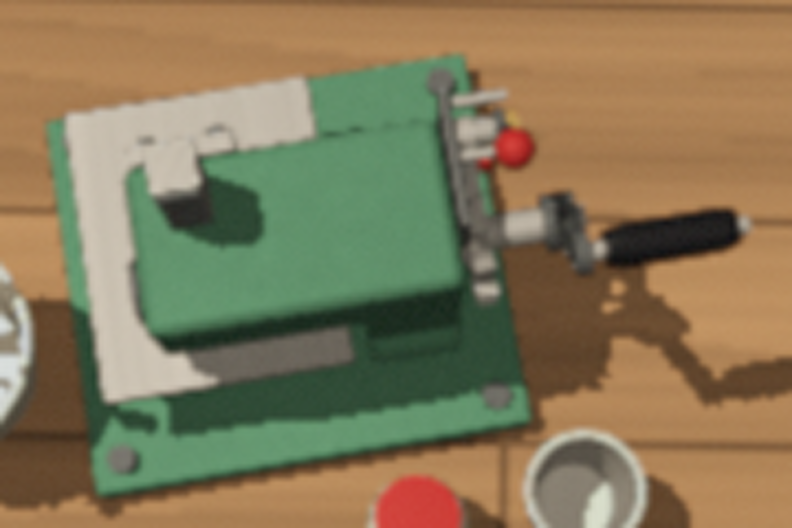

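View pics/scenec.png

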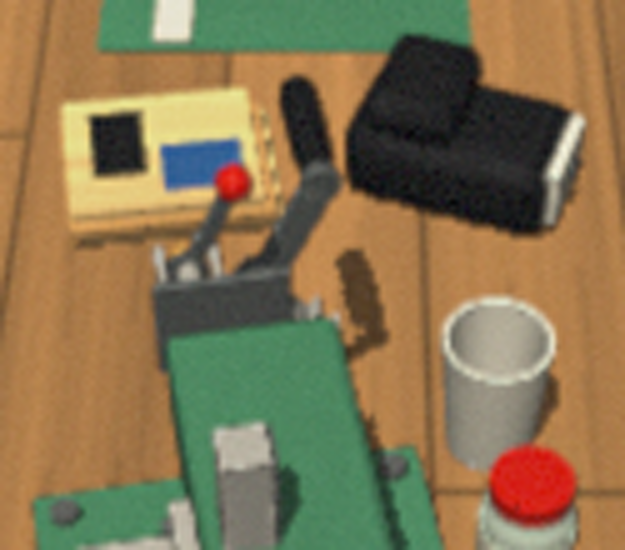

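The top crop shows the bed corners at about (465,57), (48,122), (100,495) and (530,422), the knob at (515,147) and the grip from (612,243) to (735,225). In the scene crop the knob is at (233,182) and the grip runs from (318,165) to (299,90). I'll triangulate these and fit the press pose.

```bash
cat > h.py <<'E'
from station import r
import numpy as np, cv2
from scipy.optimize import least_squares
from scipy.spatial.transform import Rotation as Ro
def proj(n,X,s=None):
    m=r.camera_model(n)
    if n=="wrist":
        T=np.eye(4);T[:3,:3]=rot(s).as_matrix();T[:3,3]=s["tool_pos"];C=np.linalg.inv(T@m["T_tool_cam"]);R,t=C[:3,:3],C[:3,3]
    else:R,t=m["R"],m["t"]
    p=np.asarray(R)@np.asarray(X)+t;p=np.asarray(m["K"])@p;return p[:2]/p[2]
def rot(s): return Ro.from_quat(np.roll(s["eef_rot"],-1))
def tri(a,b): return least_squares(lambda X:np.r_[proj("top",X)-a,proj("scene",X)-b],[.45,0,.2]).x
def W(p,q): # press mm -> world, q=(x,y,yaw)
    c,s=np.cos(q[2]),np.sin(q[2]);p=np.array(p)/1000
    return np.array([q[0]+c*p[0]-s*p[1],q[1]+s*p[0]+c*p[1],p[2]])
E
python3 - <<'E'
from h import *
T=lambda u,v:(np.array([u,v])+.5)/4.4-.5+[170,140]
S=lambda u,v:(np.array([u,v])+.5)/5-.5+[220,140]
print("knob",tri(T(515,147),S(233,182)),"grip",tri(T(673,236),S(308,128)))
ob=[("top",(155,-65,30),T(465,57)),("top",(155,215,30),T(48,122)),("top",(-95,215,30),T(100,495)),("top",(-95,-65,30),T(530,422)),
("top",(17,-62,282),T(515,147)),("scene",(17,-62,282),S(233,182)),("top",(-42.5,-138,243.6),T(673,236)),("scene",(-42.5,-138,243.6),S(308,128))]
f=lambda q:np.concatenate([proj(n,W(p,q))-o for n,p,o in ob])
a=least_squares(f,[.45,0,.1],loss="soft_l1");print(a.x,np.round(a.fun.reshape(-1,2),1) if 0 else np.round(f(a.x).reshape(-1,2),1).tolist())
for n,p in dict(shaft=(0,-41,170),knob0=(17,-62,282),knob1=(75,-62,282),grip=(-42.5,-138,243.6)).items(): print(n,np.round(W(p,a.x),4))
E
```

```text
knob [ 0.53511218 -0.03332609  0.28333294] grip [ 0.49680578 -0.11925012  0.24607075]
[0.50735133 0.02345978 0.19351879] [[-0.2, -1.9], [-1.0, -0.4], [-0.2, 0.5], [1.2, -0.7], [0.3, -0.1], [-0.5, 0.1], [0.1, 2.7], [0.9, 0.2]]
shaft [ 0.5152 -0.0168  0.17  ]
knob0 [ 0.536  -0.0341  0.282 ]
knob1 [ 0.5929 -0.023   0.282 ]
grip [ 0.4922 -0.1201  0.2436]
```

>>> drive_tool(
  steps=[
    {"translation":[0,0,-1.5],"twist":[0,0,-10.2],"jaw":4.4},
    {"translation":[0,0,-1.5],"twist":[0,0,-10.2],"jaw":4.4},
    {"translation":[0,0,-1.5],"twist":[0,0,-10.2],"jaw":4.4},
    {"translation":[0,0,-1.5],"twist":[0,0,-10.2],"jaw":4.4},
    {"translation":[0,0,-1.5],"twist":[0,0,-10.2],"jaw":4.4},
    {"translation":[0,0,-1.5],"twist":[0,0,-10.2],"jaw":4.4},
    {"translation":[0,0,-1.5],"twist":[0,0,-10.2],"jaw":4.4},
    {"translation":[0,0,-1.5],"twist":[0,0,-10.2],"jaw":4.4},
    {"translation":[0,0,0],"twist":[0,0,0],"jaw":4.4},
  ],
)

```text
time_s: 1.23
tool_pos: [0.2091, -0.5894, 0.3628]
eef_rot: [0.001, 0.636, 0.772, -0.0]
wrist_force: [0.9, -0.4, -0.1]
width: 0.516
finger_force: 0.0
```

```bash
cat >> h.py <<'E'
Q=(0.50735,0.02346,0.19352)
def d(target,q=Q):
    s=r.read_state();R=rot(s)
    yaw=q[2]+np.pi/2; G=Ro.from_matrix([[np.cos(yaw),np.sin(yaw),0],[np.sin(yaw),-np.cos(yaw),0],[0,0,-1]])
    print("tool-frame shift cm",np.round(R.inv().apply(np.asarray(target)-s["tool_pos"])*100,2),"twist deg",np.round((R.inv()*G).as_rotvec(degrees=True),2),"t",round(s["time_s"],2))
E
python3 -c "
from h import *
d(W((17,-130,370),Q))"
```

```text
tool-frame shift cm [41.46 42.7  -0.73] twist deg [ 0.05  0.07 -0.08] t 1.23
```

>>> drive_tool(
  steps=[
    {"translation":[2,2,0],"jaw":4.4},
    {"translation":[3.6,3.7,-0.1],"jaw":4.4},
    {"translation":[3.6,3.7,-0.1],"jaw":4.4},
    {"translation":[3.6,3.7,-0.1],"jaw":4.4},
    {"translation":[3.6,3.7,-0.1],"jaw":4.4},
    {"translation":[3.6,3.7,-0.1],"jaw":4.4},
    {"translation":[3.6,3.7,-0.1],"jaw":4.4},
    {"translation":[3.6,3.7,-0.1],"jaw":4.4},
    {"translation":[3.6,3.7,-0.1],"jaw":4.4},
    {"translation":[3.6,3.7,0],"jaw":4.4},
    {"translation":[3.6,3.7,0],"jaw":4.4},
    {"translation":[3.5,3.7,0],"jaw":4.4},
  ],
)

```text
$.steps[0]: bad value
```

>>> drive_tool(
  steps=[
    {"translation":[3.5,3.6,0],"jaw":4.4},
    {"translation":[0,0,0],"jaw":4.4},
  ],
)

```text
$.steps[0]: bad value
```

```bash
python3 - <<'E'
from h import *
s=r.read_state();im=r.get_image("wrist");cv2.imwrite("pics/w1.png",im[:,:,::-1])
np.save("s1.npy",s,allow_pickle=True);print(s["tool_pos"],s["joints"],s["wrist_force"])
for n,p in dict(knob0=(17,-62,282),grip=(-42.5,-138,243.6),g0=(-42.5,-102,243.6),g1=(-42.5,-174,243.6)).items(): print(n,np.round(proj("wrist",W(p,Q),s)))
d(W((17,-62,274),Q))
E
```

```text
[ 0.2090929  -0.58937038  0.36278552] [ 1.48267239  0.62768587 -0.62127314  1.37902979  0.36820332  1.24929847
  1.0289492 ] [ 0.85789926 -0.44155848 -0.07132393]
knob0 [ 2056. -1685.]
grip [1196. -773.]
g0 [1265. -939.]
g1 [1136. -629.]
tool-frame shift cm [48.27 42.65  8.81] twist deg [ 0.01 -0.01 -0.15] t 1.27
```

View pics/w1.png

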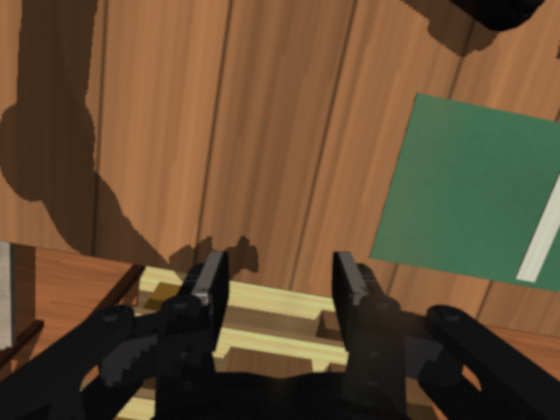

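The moves were refused because each row needs a twist, so this picture only shows bare table from the start place. I'll send them again.

>>> drive_tool(
  steps=[
    {"translation":[2,2,0],"twist":[0,0,0],"jaw":4.4},
    {"translation":[3.6,3.7,-0.1],"twist":[0,0,0],"jaw":4.4},
    {"translation":[3.6,3.7,-0.1],"twist":[0,0,0],"jaw":4.4},
    {"translation":[3.6,3.7,-0.1],"twist":[0,0,0],"jaw":4.4},
    {"translation":[3.6,3.7,-0.1],"twist":[0,0,0],"jaw":4.4},
    {"translation":[3.6,3.7,-0.1],"twist":[0,0,0],"jaw":4.4},
    {"translation":[3.6,3.7,-0.1],"twist":[0,0,0],"jaw":4.4},
    {"translation":[3.6,3.7,-0.1],"twist":[0,0,0],"jaw":4.4},
    {"translation":[3.6,3.7,0],"twist":[0,0,0],"jaw":4.4},
    {"translation":[3.6,3.7,0],"twist":[0,0,0],"jaw":4.4},
    {"translation":[3.5,3.7,0],"twist":[0,0,0],"jaw":4.4},
    {"translation":[3.5,3.6,0],"twist":[0,0,0],"jaw":4.4},
  ],
)

```text
time_s: 2.78
tool_pos: [0.5473, -0.0995, 0.3682]
eef_rot: [-0.001, 0.637, 0.771, -0.001]
wrist_force: [0.4, -0.3, 0.3]
width: 0.515
finger_force: 0.0
```

>>> drive_tool(
  steps=[
    {"translation":[0,0,0],"twist":[0,0,0],"jaw":4.4},
    {"translation":[0,0,0],"twist":[0,0,0],"jaw":4.4},
  ],
)

```text
time_s: 3.02
tool_pos: [0.5463, -0.1014, 0.3683]
eef_rot: [-0.001, 0.636, 0.772, -0.001]
wrist_force: [0.1, -0.9, -0.1]
width: 0.516
finger_force: 0.0
```

```bash
python3 - <<'E'
from h import *
s=r.read_state();im=r.get_image("wrist");cv2.imwrite("pics/w2.png",im[:,:,::-1])
np.save("s1.npy",s,allow_pickle=True);print(s["tool_pos"],s["joints"],s["wrist_force"])
for n,p in dict(knob0=(17,-62,282),grip=(-42.5,-138,243.6),g0=(-42.5,-102,243.6),g1=(-42.5,-174,243.6)).items(): print(n,np.round(proj("wrist",W(p,Q),s)))
d(W((17,-62,274),Q))
E
```

```text
[ 0.5462539  -0.10137297  0.36831544] [ 0.50071577  0.52079919 -0.66995103  1.57754863  0.34367481  1.16623731
 -0.04983651] [ 0.09168641 -0.93581116 -0.13510785]
knob0 [287. 101.]
grip [206. 207.]
g0 [203. 159.]
g1 [209. 252.]
tool-frame shift cm [6.88 0.32 9.44] twist deg [-0.13  0.05 -0.14] t 3.08
```

View pics/w2.png

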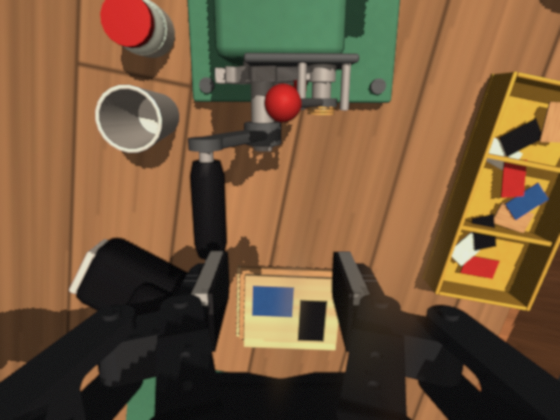

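The knob shows at (283,103), where I predicted (287,101). The grip centre is at (209,205), predicted (206,207). So the fit is good to 2–3 mm: the knob is at x≈15 and the grip at x≈-40.5. Next I'll move over the knob, straddle it and descend.

>>> drive_tool(
  steps=[
    {"translation":[3.4,0.1,0],"twist":[0,0,0],"jaw":4.4},
    {"translation":[3.4,0,0],"twist":[0,0,0],"jaw":4.4},
    {"translation":[0,0,2],"twist":[0,0,0],"jaw":4.4},
    {"translation":[0,0,2],"twist":[0,0,0],"jaw":4.4},
    {"translation":[0,0,2],"twist":[0,0,0],"jaw":4.4},
    {"translation":[0,0,2],"twist":[0,0,0],"jaw":4.4},
    {"translation":[0,0,1.8],"twist":[0,0,0],"jaw":4.4},
    {"translation":[0,0,0],"twist":[0,0,0],"jaw":4.4},
    {"translation":[0,0,0],"twist":[0,0,0],"jaw":4.4},
  ],
)

```text
time_s: 4.2
tool_pos: [0.5351, -0.0346, 0.2719]
eef_rot: [0.0, 0.636, 0.772, 0.0]
wrist_force: [-0.2, 0.3, 0.4]
width: 0.514
finger_force: 0.0
```

```bash
python3 - <<'E'
from h import *
s=r.read_state();print(s["tool_pos"],s["wrist_force"]);d(W((15,-62,270),Q));d(W((73,-62,270),Q))
E
```

```text
[ 0.53506114 -0.03462279  0.27191057] [-0.20390345  0.34299503  0.41329616]
tool-frame shift cm [ 0.03 -0.1   0.19] twist deg [ 0.04  0.03 -0.08] t 4.2
tool-frame shift cm [0.04 5.7  0.2 ] twist deg [ 0.04  0.03 -0.08] t 4.2
```

>>> drive_tool(
  steps=[
    {"translation":[0,0.5,0],"twist":[0,0,0],"jaw":4.4},
    {"translation":[0,0.5,0],"twist":[0,0,0],"jaw":4.4},
    {"translation":[0,0.5,0],"twist":[0,0,0],"jaw":4.4},
    {"translation":[0,0.5,0],"twist":[0,0,0],"jaw":4.4},
    {"translation":[0,0.5,0],"twist":[0,0,0],"jaw":4.4},
    {"translation":[0,0.5,0],"twist":[0,0,0],"jaw":4.4},
    {"translation":[0,0.5,0],"twist":[0,0,0],"jaw":4.4},
    {"translation":[0,0.5,0],"twist":[0,0,0],"jaw":4.4},
  ],
)

```text
time_s: 5.2
tool_pos: [0.5745, -0.0259, 0.2713]
eef_rot: [0.0, 0.635, 0.772, 0.0]
wrist_force: [-2.7, -0.1, 1.7]
width: 0.519
finger_force: 1.2
```

>>> drive_tool(
  steps=[
    {"translation":[0,0.4,0],"twist":[0,0,0],"jaw":4.4},
    {"translation":[0,0.4,0],"twist":[0,0,0],"jaw":4.4},
    {"translation":[0,0.4,0],"twist":[0,0,0],"jaw":4.4},
    {"translation":[0,0.4,0],"twist":[0,0,0],"jaw":4.4},
    {"translation":[0,0.3,0],"twist":[0,0,0],"jaw":4.4},
    {"translation":[0,0,0],"twist":[0,0,0],"jaw":4.4},
  ],
)

```text
time_s: 5.95
tool_pos: [0.5926, -0.0224, 0.2708]
eef_rot: [-0.0, 0.635, 0.772, -0.0]
wrist_force: [-3.1, -1.0, -1.4]
width: 0.511
finger_force: 1.1
```

>>> drive_tool(
  steps=[
    {"translation":[0,0.25,0],"twist":[0,0,0],"jaw":4.4},
    {"translation":[0,0.25,0],"twist":[0,0,0],"jaw":4.4},
    {"translation":[0,0,0],"twist":[0,0,0],"jaw":4.4},
  ],
)

```text
time_s: 6.32
tool_pos: [0.598, -0.0214, 0.2713]
eef_rot: [0.0, 0.635, 0.772, 0.0]
wrist_force: [-2.8, -0.8, -0.5]
width: 0.519
finger_force: 1.4
```

>>> drive_tool(
  steps=[
    {"translation":[0,0.15,0],"twist":[0,0,0],"jaw":4.4},
    {"translation":[0,0,0],"twist":[0,0,0],"jaw":4.4},
  ],
)

```text
time_s: 6.58
tool_pos: [0.5984, -0.0213, 0.2712]
eef_rot: [-0.001, 0.635, 0.772, -0.001]
wrist_force: [-5.4, -0.7, 0.6]
width: 0.518
finger_force: 2.6
```

>>> drive_tool(
  steps=[
    {"translation":[0,0.1,0],"twist":[0,0,0],"jaw":4.4},
    {"translation":[0,0,0],"twist":[0,0,0],"jaw":4.4},
  ],
)

```text
time_s: 6.82
tool_pos: [0.5985, -0.0212, 0.271]
eef_rot: [-0.001, 0.635, 0.772, -0.002]
wrist_force: [-7.3, -1.4, 1.2]
width: 0.512
finger_force: 3.6
```

The force is rising with no motion, so the lever is on its stop. I'll back off, rise, and go above the crank grip.

>>> drive_tool(
  steps=[
    {"translation":[0,-0.5,0],"twist":[0,0,0],"jaw":4.4},
    {"translation":[0,-0.6,0],"twist":[0,0,0],"jaw":4.6},
    {"translation":[0,0,-1.5],"twist":[0,0,0],"jaw":4.6},
    {"translation":[0,0,-3],"twist":[0,0,0],"jaw":4.6},
    {"translation":[0,0,-3],"twist":[0,0,0],"jaw":4.6},
    {"translation":[-3,-3,0],"twist":[0,0,0],"jaw":4.6},
    {"translation":[-3,-4,0],"twist":[0,0,0],"jaw":4.6},
    {"translation":[-3,-3,0],"twist":[0,0,0],"jaw":4.6},
    {"translation":[0,0,0],"twist":[0,0,0],"jaw":4.6},
    {"translation":[0,0,0],"twist":[0,0,0],"jaw":4.6},
  ],
)

```text
time_s: 8.07
tool_pos: [0.5098, -0.1298, 0.3475]
eef_rot: [0.001, 0.635, 0.773, 0.001]
wrist_force: [-0.3, 0.8, -0.6]
width: 0.541
finger_force: 0.0
```

```bash
python3 - <<'E'
from h import *
s=r.read_state();im=r.get_image("wrist");cv2.imwrite("pics/w3.png",im[:,:,::-1])
np.save("s3.npy",s,allow_pickle=True);print(s["tool_pos"],s["joints"],s["wrist_force"])
for n,p in dict(knob1=(75,-62,282),grip=(-42.5,-138,243.6),g0=(-42.5,-102,243.6),g1=(-42.5,-174,243.6),w=(0,-47,210),cheekL=(-9,-36,240),cheekR=(69,-36,240)).items(): print(n,np.round(proj("wrist",W(p,Q),s)))
d(W((-40.5,-155,235.6),Q))
E
```

```text
[ 0.50975651 -0.1297886   0.34747056] [ 0.58933296  0.4931853  -0.6788586   1.70031669  0.34553852  1.0679158
 -0.00453426] [-0.26905663  0.84412639 -0.64498752]
knob1 [483.  60.]
grip [258. 187.]
g0 [258. 132.]
g1 [259. 237.]
w [321.  47.]
cheekL [312.  20.]
cheekR [442.  20.]
tool-frame shift cm [-0.47 -1.39 11.16] twist deg [ 0.17 -0.02  0.14] t 8.12
```

View pics/w3.png

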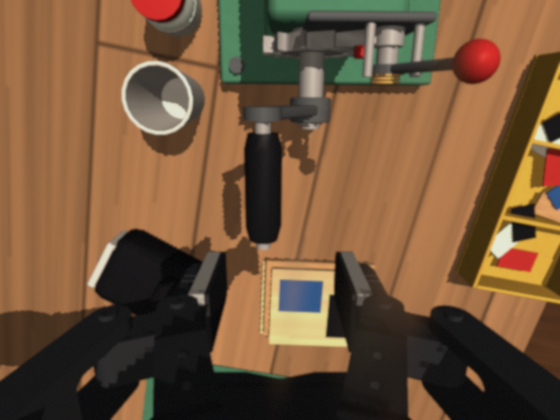

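The lever is thrown over: the knob is at (477,60) against a predicted (483,60). The grip runs from (262,133) to (264,243), about 5 px right of prediction, and the crank hub is near (310,107). I'll refit with the crank angle free.

```bash
python3 - <<'E'
from h import *
s1=np.load("s1.npy",allow_pickle=True).item();s3=np.load("s3.npy",allow_pickle=True).item()
T=lambda u,v:(np.array([u,v])+.5)/4.4-.5+[170,140]
S=lambda u,v:(np.array([u,v])+.5)/5-.5+[220,140]
g=lambda a,y:(85*np.sin(a-np.pi/6),y,170+85*np.cos(a-np.pi/6))
ob=[("top",(155,-65,30),T(465,57),0),("top",(155,215,30),T(48,122),0),("top",(-95,215,30),T(100,495),0),("top",(-95,-65,30),T(530,422),0),
("top",(17,-62,282),T(515,147),0),("scene",(17,-62,282),S(233,182),0),("top",-138,T(673,236),0),("scene",-138,S(308,128),0),
("wrist",(17,-62,282),(283,103),s1),("wrist",-138,(209,205),s1),("wrist",(75,-62,282),(477,60),s3),("wrist",-138,(263,188),s3),("wrist",(0,-90,180),(310,107),s3)]
def f(v):
    return np.concatenate([(proj(n,W(g(v[3],p) if np.isscalar(p) else p,v),s)-o)*(.5 if n=="wrist" else 1) for n,p,o,s in ob])
a=least_squares(f,[.5,0.02,.19,0],loss="soft_l1");print(np.round(a.x,4));print(np.round(f(a.x).reshape(-1,2),1).tolist())
v=a.x
G=W(g(v[3],-155),v);print("grip",G);d(G-[0,0,.008],v)
E
```

```text
[0.5052 0.0235 0.1837 0.0896]
[[0.4, -1.1], [-0.6, -0.4], [-0.7, 0.5], [0.9, 0.3], [0.4, 1.1], [0.5, 0.1], [-0.3, 1.1], [-0.1, -0.3], [-0.1, -1.1], [0.2, 1.3], [0.2, 0.2], [0.1, -0.7], [0.7, 1.0]]
grip [ 0.49841454 -0.1353747   0.24712157]
tool-frame shift cm [-0.38 -1.27 10.81] twist deg [ 0.17 -0.02  0.71] t 8.12
```

>>> drive_tool(
  steps=[
    {"translation":[-0.4,-1.3,0],"twist":[0,0,0.7],"jaw":5.2},
    {"translation":[0,0,0],"twist":[0,0,0],"jaw":5.2},
    {"translation":[0,0,2.5],"twist":[0,0,0],"jaw":5.2},
    {"translation":[0,0,2.5],"twist":[0,0,0],"jaw":5.2},
    {"translation":[0,0,2.5],"twist":[0,0,0],"jaw":5.2},
    {"translation":[0,0,2],"twist":[0,0,0],"jaw":5.2},
    {"translation":[0,0,1.3],"twist":[0,0,0],"jaw":5.2},
    {"translation":[0,0,0],"twist":[0,0,0],"jaw":5.2},
    {"translation":[0,0,0],"twist":[0,0,0],"jaw":5.2},
  ],
)

```text
time_s: 9.25
tool_pos: [0.4972, -0.1369, 0.239]
eef_rot: [0.001, 0.64, 0.768, 0.0]
wrist_force: [0.7, 0.3, 0.8]
width: 0.61
finger_force: 0.0
```

```bash
sed -i 's/^Q=.*/Q=(0.5052,0.0235,0.1837)/' h.py; cat >> h.py <<'E'
def st():
    "press-frame grasp point (TCP + 8 mm up), crank angle estimate, tangential/radial pull"
    s=r.read_state();p=s["tool_pos"]-rot(s).apply([0,0,.008]);c,k=np.cos(Q[2]),np.sin(Q[2]);R=np.array([[c,k,0],[-k,c,0],[0,0,1]])
    pp=R@(p-[Q[0],Q[1],0])*1000;F=R@s["wrist_force"];dx,dz=pp[0],pp[2]-170;th=np.arctan2(dx,dz)
    print("press mm",np.round(pp,1),"radius",round(np.hypot(dx,dz),1),"crank",round(th+np.pi/6,3),"Fpress",np.round(F,1),"tang",round(F[0]*np.cos(th)-F[2]*np.sin(th),2),"rad",round(F[0]*np.sin(th)+F[2]*np.cos(th),2),"w",round(s["width"],3),"t",round(s["time_s"],2))
E
python3 -c "
from h import *
st()"
```

```text
press mm [ -37.2 -156.2  247. ] radius 85.5 crank 0.074 Fpress [0.7 0.1 0.8] tang 1.02 rad 0.4 w 0.61 t 9.25
```

Next I'll close on the grip at moderate force.

>>> drive_tool(
  grip_force=30,
  steps=[
    {"translation":[0,0,0],"twist":[0,0,0],"jaw":3.6},
    {"translation":[0,0,0],"twist":[0,0,0],"jaw":3.0},
    {"translation":[0,0,0],"twist":[0,0,0],"jaw":2.0},
    {"translation":[0,0,0],"twist":[0,0,0],"jaw":2.0},
    {"translation":[0,0,0],"twist":[0,0,0],"jaw":2.0},
    {"translation":[0,0,0],"twist":[0,0,0],"jaw":2.0},
  ],
)

```text
time_s: 10.0
tool_pos: [0.4969, -0.1371, 0.2385]
eef_rot: [0.0, 0.64, 0.768, 0.0]
wrist_force: [1.6, 0.1, 3.3]
width: 0.283
finger_force: 29.6
```

```bash
python3 - <<'E'
from h import *
st()
th=lambda c:c-np.pi/6
for c0,c1 in [(.08,.03),(.03,-.02),(-.02,-.06),(-.06,-.1),(-.1,-.14)]:
    print(c1,np.round([8.5*(np.sin(th(c1))-np.sin(th(c0))),-8.5*(np.cos(th(c1))-np.cos(th(c0)))],2))
E
```

```text
press mm [ -37.5 -156.4  246.5] radius 85.2 crank 0.069 Fpress [ 1.6 -0.1  3.3] tang 2.9 rad 2.25 w 0.283 t 10.0
0.03 [-0.38  0.19]
-0.02 [-0.37  0.21]
-0.06 [-0.29  0.18]
-0.1 [-0.28  0.19]
-0.14 [-0.27  0.2 ]
```

>>> drive_tool(
  steps=[
    {"translation":[0,-0.19,0.1],"twist":[0,0,0],"jaw":2.0},
    {"translation":[0,-0.19,0.1],"twist":[0,0,0],"jaw":2.0},
    {"translation":[0,-0.19,0.1],"twist":[0,0,0],"jaw":2.0},
    {"translation":[0,-0.18,0.11],"twist":[0,0,0],"jaw":2.0},
    {"translation":[0,0,0],"twist":[0,0,0],"jaw":2.0},
  ],
)

```text
time_s: 10.62
tool_pos: [0.4914, -0.1382, 0.2353]
eef_rot: [0.002, 0.64, 0.768, 0.002]
wrist_force: [3.6, 0.3, 6.1]
width: 0.284
finger_force: 30.0
```

```bash
python3 -c "
from h import *
st()"
```

```text
press mm [ -43.1 -156.5  243.3] radius 85.1 crank -0.008 Fpress [ 3.6 -0.3  6.1] tang 6.19 rad 3.4 w 0.284 t 10.62
```

>>> drive_tool(
  steps=[
    {"translation":[0,-0.18,0.12],"twist":[0,0,0],"jaw":2.0},
    {"translation":[0,-0.18,0.12],"twist":[0,0,0],"jaw":2.0},
    {"translation":[0,0,0],"twist":[0,0,0],"jaw":2.0},
  ],
)

```text
time_s: 11.0
tool_pos: [0.4877, -0.1389, 0.2329]
eef_rot: [0.002, 0.64, 0.768, 0.002]
wrist_force: [2.8, 0.7, 6.4]
width: 0.283
finger_force: 30.0
```

```bash
python3 - <<'E'
from h import *
st();s=r.read_state()
cv2.imwrite("pics/sc2.png",r.get_image("scene")[:,:,::-1]);cv2.imwrite("pics/w4.png",r.get_image("wrist")[:,:,::-1])
print(proj("wrist",W((0,-41,205),Q),s),proj("wrist",W((0,-41,220),Q),s),proj("wrist",W((46,-50,220),Q),s))
E
```

```text
press mm [ -46.9 -156.4  240.9] radius 85.0 crank -0.061 Fpress [2.9 0.2 6.4] tang 5.96 rad 3.77 w 0.283 t 11.0
[403.01667467 -23.65022398] [417.23518043 -37.35748759] [543.61045245  -8.37579743]
```

>>> drive_tool(
  steps=[
    {"translation":[0,-0.1,0.08],"twist":[0,0,0],"jaw":2.0},
    {"translation":[0,-0.1,0.08],"twist":[0,0,0],"jaw":2.0},
    {"translation":[0,0,0],"twist":[0,0,0],"jaw":2.0},
    {"translation":[0,0,0],"twist":[0,0,0],"jaw":2.0},
  ],
)

```text
time_s: 11.6
tool_pos: [0.4856, -0.1393, 0.2313]
eef_rot: [0.002, 0.64, 0.768, 0.001]
wrist_force: [3.3, -0.6, 8.2]
width: 0.281
finger_force: 30.0
```

```bash
python3 - <<'E'
from h import *
st();a=r.get_image("top")[160:220,260:350,::-1];b=cv2.imread("pics/top0.png")[160:220,260:350]
cv2.imwrite("pics/tc.png",cv2.resize(np.vstack([b,a]),None,fx=5,fy=5,interpolation=cv2.INTER_CUBIC))
E
```

```text
press mm [ -49.  -156.4  239.3] radius 84.9 crank -0.092 Fpress [ 3.1 -1.2  8.2] tang 7.29 rad 4.89 w 0.281 t 11.6
```

View pics/tc.png

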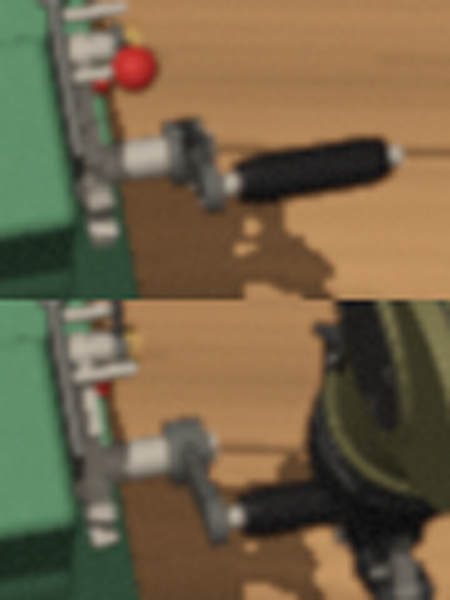

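The lower crop shows the lever gone over. A bright pawl piece is newly visible at about (92,410), and the crank has been wound back 0.16 rad in total. I'll ease it down slowly and check that the pull stays on the hand past the old ratchet position.

```bash
python3 - <<'E'
import numpy as np
th=lambda c:c-np.pi/6
c=-.09
while c<1.75:
    n=c+.06
    print(f"{n:.2f}",np.round([8.5*(np.sin(th(n))-np.sin(th(c))),-8.5*(np.cos(th(n))-np.cos(th(c)))],2),end="; ");c=n
E
```

```text
-0.03 [ 0.43 -0.28]; 0.03 [ 0.44 -0.25]; 0.09 [ 0.46 -0.23]; 0.15 [ 0.47 -0.2 ]; 0.21 [ 0.48 -0.17]; 0.27 [ 0.49 -0.14]; 0.33 [ 0.5  -0.11]; 0.39 [ 0.5  -0.08]; 0.45 [ 0.51 -0.05]; 0.51 [ 0.51 -0.02]; 0.57 [0.51 0.01]; 0.63 [0.51 0.04]; 0.69 [0.51 0.07]; 0.75 [0.5 0.1]; 0.81 [0.49 0.13]; 0.87 [0.48 0.16]; 0.93 [0.47 0.19]; 0.99 [0.46 0.22]; 1.05 [0.45 0.24]; 1.11 [0.43 0.27]; 1.17 [0.42 0.29]; 1.23 [0.4  0.32]; 1.29 [0.38 0.34]; 1.35 [0.36 0.36]; 1.41 [0.33 0.39]; 1.47 [0.31 0.4 ]; 1.53 [0.29 0.42]; 1.59 [0.26 0.44]; 1.65 [0.23 0.45]; 1.71 [0.21 0.47]; 1.77 [0.18 0.48];
```

>>> drive_tool(
  steps=[
    {"translation":[0,0.21,-0.14],"twist":[0,0,0],"jaw":2.0},
    {"translation":[0,0.22,-0.14],"twist":[0,0,0],"jaw":2.0},
    {"translation":[0,0.22,-0.13],"twist":[0,0,0],"jaw":2.0},
    {"translation":[0,0.22,-0.12],"twist":[0,0,0],"jaw":2.0},
    {"translation":[0,0,0],"twist":[0,0,0],"jaw":2.0},
  ],
)

```text
time_s: 12.28
tool_pos: [0.4942, -0.1377, 0.2368]
eef_rot: [0.002, 0.64, 0.768, 0.001]
wrist_force: [2.7, -0.7, 10.2]
width: 0.283
finger_force: 30.2
```

```bash
python3 -c "
from h import *
st()"
```

```text
press mm [ -40.3 -156.5  244.8] radius 85.0 crank 0.029 Fpress [ 2.5 -1.1 10.2] tang 7.05 rad 7.82 w 0.283 t 12.28
```

>>> drive_tool(
  steps=[
    {"translation":[0,0.22,-0.22],"twist":[0,0,0],"jaw":2.0},
    {"translation":[0,0.22,-0.2],"twist":[0,0,0],"jaw":2.0},
    {"translation":[0,0.23,-0.13],"twist":[0,0,0],"jaw":2.0},
    {"translation":[0,0,0],"twist":[0,0,0],"jaw":2.0},
  ],
)

```text
time_s: 12.78
tool_pos: [0.5023, -0.136, 0.2413]
eef_rot: [0.002, 0.64, 0.769, 0.003]
wrist_force: [7.7, -0.0, -3.1]
width: 0.286
finger_force: 29.9
```

```bash
python3 -c "
from h import *
st()"
```

```text
press mm [ -32.1 -156.3  249.3] radius 85.6 crank 0.139 Fpress [ 7.5 -1.4 -3.1] tang 5.83 rad -5.68 w 0.286 t 12.78
```

>>> drive_tool(
  steps=[
    {"translation":[0,0.48,-0.12],"twist":[0,0,0],"jaw":2.0},
    {"translation":[0,0.48,-0.15],"twist":[0,0,0],"jaw":2.0},
    {"translation":[0,0.5,-0.12],"twist":[0,0,0],"jaw":2.0},
    {"translation":[0,0,0],"twist":[0,0,0],"jaw":2.0},
  ],
)

```text
time_s: 13.28
tool_pos: [0.5167, -0.1334, 0.2458]
eef_rot: [0.002, 0.64, 0.769, 0.003]
wrist_force: [6.6, 0.8, 1.2]
width: 0.282
finger_force: 30.4
```

```bash
python3 -c "
from h import *
st()"
```

```text
press mm [ -17.4 -156.3  253.8] radius 85.6 crank 0.319 Fpress [ 6.6 -0.4  1.2] tang 6.73 rad -0.19 w 0.282 t 13.28
```

Pull is steady at about 6.7 N and the radial force is near zero, so I'll continue.

>>> drive_tool(
  steps=[
    {"translation":[0,0.5,-0.09],"twist":[0,0,0],"jaw":2.0},
    {"translation":[0,0.51,-0.06],"twist":[0,0,0],"jaw":2.0},
    {"translation":[0,0.51,-0.03],"twist":[0,0,0],"jaw":2.0},
    {"translation":[0,0.51,0],"twist":[0,0,0],"jaw":2.0},
    {"translation":[0,0.51,0.03],"twist":[0,0,0],"jaw":2.0},
    {"translation":[0,0,0],"twist":[0,0,0],"jaw":2.0},
  ],
)

```text
time_s: 14.02
tool_pos: [0.5422, -0.1286, 0.2475]
eef_rot: [0.003, 0.64, 0.769, 0.003]
wrist_force: [7.4, 0.5, 1.2]
width: 0.28
finger_force: 30.3
```

```bash
python3 -c "
from h import *
st()"
```

```text
press mm [   8.5 -156.3  255.5] radius 85.9 crank 0.623 Fpress [ 7.4 -0.8  1.2] tang 7.22 rad 1.94 w 0.28 t 14.03
```

The pull is still full at crank 0.62. Landing can start around 0.7, so from here I'll go 6 mm per call and check the force each time.

>>> drive_tool(
  steps=[
    {"translation":[0,0.3,0.04],"twist":[0,0,0],"jaw":2.0},
    {"translation":[0,0.3,0.05],"twist":[0,0,0],"jaw":2.0},
    {"translation":[0,0,0],"twist":[0,0,0],"jaw":2.0},
  ],
)

```text
time_s: 14.4
tool_pos: [0.5481, -0.1275, 0.2467]
eef_rot: [0.003, 0.64, 0.769, 0.003]
wrist_force: [8.3, 0.2, 2.2]
width: 0.28
finger_force: 30.4
```

```bash
python3 -c "
from h import *
st()"
```

```text
press mm [  14.5 -156.3  254.7] radius 86.0 crank 0.693 Fpress [ 8.2 -1.3  2.2] tang 7.71 rad 3.56 w 0.28 t 14.4
```

>>> drive_tool(
  steps=[
    {"translation":[0,0.3,0.03],"twist":[0,0,0],"jaw":2.0},
    {"translation":[0,0.3,0.04],"twist":[0,0,0],"jaw":2.0},
    {"translation":[0,0,0],"twist":[0,0,0],"jaw":2.0},
  ],
)

```text
time_s: 14.78
tool_pos: [0.5536, -0.1265, 0.2456]
eef_rot: [0.003, 0.64, 0.769, 0.003]
wrist_force: [6.9, -0.0, 0.4]
width: 0.284
finger_force: 30.3
```

```bash
python3 -c "
from h import *
st()"
```

```text
press mm [  20.1 -156.3  253.6] radius 86.0 crank 0.76 Fpress [ 6.8 -1.3  0.4] tang 6.53 rad 2.0 w 0.284 t 14.78
```

>>> drive_tool(
  steps=[
    {"translation":[0,0.29,0.07],"twist":[0,0,0],"jaw":2.0},
    {"translation":[0,0.29,0.08],"twist":[0,0,0],"jaw":2.0},
    {"translation":[0,0,0],"twist":[0,0,0],"jaw":2.0},
  ],
)

```text
time_s: 15.15
tool_pos: [0.5593, -0.1254, 0.2441]
eef_rot: [0.003, 0.64, 0.769, 0.003]
wrist_force: [8.0, 0.8, -0.9]
width: 0.28
finger_force: 30.2
```

```bash
python3 -c "
from h import *
st()"
```

```text
press mm [  26.  -156.3  252.1] radius 86.1 crank 0.83 Fpress [ 8.  -0.7 -0.9] tang 7.86 rad 1.56 w 0.28 t 15.15
```

>>> drive_tool(
  steps=[
    {"translation":[0,0.29,0.09],"twist":[0,0,0],"jaw":2.0},
    {"translation":[0,0.28,0.1],"twist":[0,0,0],"jaw":2.0},
    {"translation":[0,0,0],"twist":[0,0,0],"jaw":2.0},
  ],
)

```text
time_s: 15.52
tool_pos: [0.5649, -0.1243, 0.2421]
eef_rot: [0.002, 0.64, 0.769, 0.003]
wrist_force: [8.5, 1.5, -0.1]
width: 0.283
finger_force: 30.2
```

>>> drive_tool(
  steps=[
    {"translation":[0,0.28,0.11],"twist":[0,0,0],"jaw":2.0},
    {"translation":[0,0.27,0.12],"twist":[0,0,0],"jaw":2.0},
    {"translation":[0,0,0],"twist":[0,0,0],"jaw":2.0},
  ],
)

```text
time_s: 15.9
tool_pos: [0.5686, -0.1236, 0.2403]
eef_rot: [0.002, 0.64, 0.768, 0.002]
wrist_force: [2.6, 0.6, 8.6]
width: 0.281
finger_force: 30.9
```

```bash
python3 -c "
from h import *
st()"
```

```text
press mm [  35.5 -156.2  248.3] radius 86.0 crank 0.949 Fpress [2.7 0.1 8.6] tang -1.07 rad 8.94 w 0.281 t 15.9
```

The pull has faded to -1 N, so the platen has landed. I'll lift by 1 mm to remove the downward load on the grip and check the force again.

>>> drive_tool(
  steps=[
    {"translation":[0,0,-0.1],"twist":[0,0,0],"jaw":2.0},
    {"translation":[0,0,0],"twist":[0,0,0],"jaw":2.0},
    {"translation":[0,0,0],"twist":[0,0,0],"jaw":2.0},
  ],
)

```text
time_s: 16.27
tool_pos: [0.5678, -0.1238, 0.2408]
eef_rot: [0.001, 0.64, 0.768, 0.001]
wrist_force: [3.4, 0.3, 6.5]
width: 0.279
finger_force: 30.5
```

```bash
python3 -c "
from h import *
st();st()"
```

```text
press mm [  34.6 -156.3  248.8] radius 86.0 crank 0.937 Fpress [ 3.4 -0.3  6.5] tang 0.51 rad 7.29 w 0.279 t 16.27
press mm [  34.6 -156.3  248.8] radius 86.0 crank 0.937 Fpress [ 3.4 -0.3  6.5] tang 0.51 rad 7.29 w 0.279 t 16.27
```

>>> drive_tool(
  steps=[
    {"translation":[0,0.02,-0.05],"twist":[0,0,0],"jaw":2.0},
    {"translation":[0,0,0],"twist":[0,0,0],"jaw":2.0},
    {"translation":[0,0,0],"twist":[0,0,0],"jaw":2.8},
    {"translation":[0,0,0],"twist":[0,0,0],"jaw":3.4},
    {"translation":[0,0,0],"twist":[0,0,0],"jaw":4.4},
    {"translation":[0,0,0],"twist":[0,0,0],"jaw":5},
    {"translation":[0,0,0],"twist":[0,0,0],"jaw":5},
    {"translation":[0,0,0],"twist":[0,0,0],"jaw":5},
  ],
)

```text
time_s: 17.27
tool_pos: [0.5669, -0.1241, 0.2406]
eef_rot: [-0.0, 0.64, 0.768, -0.0]
wrist_force: [0.7, 0.2, 0.3]
width: 0.583
finger_force: 0.0
```

>>> drive_tool(
  steps=[
    {"translation":[0,0,-1],"twist":[0,0,0],"jaw":5},
    {"translation":[0,0,-2],"twist":[0,0,0],"jaw":5},
    {"translation":[0,0,-3],"twist":[0,0,0],"jaw":5},
    {"translation":[0,0,-3],"twist":[0,0,0],"jaw":5},
    {"translation":[-2,0,-2],"twist":[0,0,0],"jaw":5},
    {"translation":[-3,0,0],"twist":[0,0,0],"jaw":5},
    {"translation":[0,0,0],"twist":[0,0,0],"jaw":5},
    {"translation":[0,0,0],"twist":[0,0,0],"jaw":5},
  ],
)

```text
time_s: 18.27
tool_pos: [0.5758, -0.1723, 0.3508]
eef_rot: [-0.0, 0.64, 0.769, 0.0]
wrist_force: [-0.5, -0.5, -0.4]
width: 0.585
finger_force: 0.0
```

```bash
python3 - <<'E'
from h import *
s=r.read_state();im=r.get_image("wrist");sc=r.get_image("scene")[140:305,220:345]
cv2.imwrite("pics/end.png",np.hstack([cv2.resize(im,(440,330)),cv2.resize(sc,None,fx=2,fy=2)])[:,:,::-1])
for n,p in dict(knob=(75,-62,282)).items():print(n,proj("wrist",W(p,Q),s)*330/420)
for c in (.9,.937,.98):
    a=c-np.pi/6;print(c,proj("wrist",W((85*np.sin(a),-138,170+85*np.cos(a)),Q),s)*330/420)
E
```

```text
knob [290.14469977 -49.22520189]
0.9 [218.46214006  80.40813261]
0.937 [222.11845064  80.38382538]
0.98 [226.24376447  80.35362763]
```

View pics/end.png

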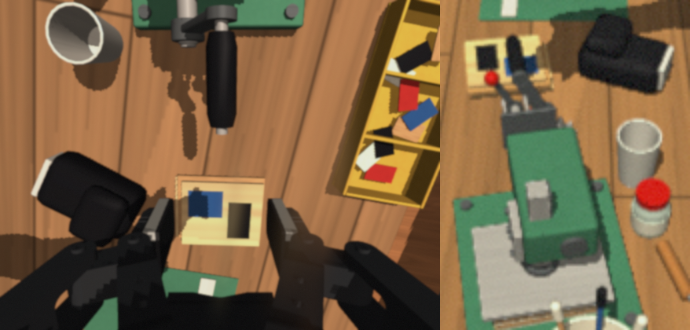

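The grip sits at (221,80), which is crank ≈0.93, so the crank stayed where I left it. The knob is still over on the release side, at (492,77) in the scene part. The other things stand where they were and the gripper is clear, so I'm handing in.

```bash
python3 -c "
from station import r
print(r.job_done())"
```

```text
the job is handed in; nothing more can be done
None
```

I threw the lever over, wound the crank back about 0.16 rad so the pawl sprang clear, and eased the platen down about 22 mm onto the panel; I then let go, with the lever still thrown, and handed the job in at about 18 s, with no verdict returned.

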